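# Switch on the blank feeder and set its hopper gate

## Robot

A 7-joint arm with a two-finger parallel gripper is mounted at the origin on a cart in front of the work surface, level with it; the furniture and walls round the work are solid. World frame = base frame: x ahead of the robot, y to its left, z up, the work surface at z = 0. Lengths are in m, angles in rad, forces in N, time in s.
With the tool pointing down it reaches from about 0.4 to 0.85 m from the base axis. Payload 4.5 kg.
Tool frame: the origin (TCP) lies midway between the tips of the shut fingers; the grasp point (between the pads) lies 19 mm behind it; z points along the fingers, y is the direction in which the jaws open and shut (so a half turn about z gives the same grasp; the last joint's range is limited). The gripper opens to 88 mm and grips with 3 to 60 N. Pads are 18 mm wide; open, the fingers measure 123 mm over their backs; the gripper's body (75 mm by 187 mm) begins 45 mm behind the grasp point.
Start: joints at [1.227, 0.689, -0.195, 1.565, 0.157, 0.902, -0.215], TCP at [0.231, -0.581, 0.239] pointing down, gripper open.
Joint ranges: [-3.01, 3.01], [-0.46, 2.08], [-1.47, 1.51], [0.13, 2.56], [-1, 4.14], [0.04, 2.09], [-2.66, 2.66]. Speed limits (rad/s): [2.57, 2.57, 3.14, 3.14, 3.14, 3.14, 3.14].

## Interface

Orientations are given as a unit quaternion [x, y, z, w].
In Python, from plant import r gives the robot as it stands. The module is installed in compiled form; this text tells all that it offers.
- The arm moves only by the shell command python3 -m jog 'ROWS' [FORCE]. ROWS is JSON, a list of rows, each an object with "translation": the shift along the tool's x, y, z in units of 40 mm (1.0 is 40 mm), a list of three; "twist": the turn about the tool's z in units of 6 degrees (1.0 is 6 degrees); "claw": the opening in per cent of the stroke, from 0 (shut) to 100 (fully open). A call has 1 to 20 rows; each row shifts and turns the commanded pose from where the row before left it, along the tool's axes as they then stand; what a row does not reach is not made up. A row lasts 1/12 s, in which the tool goes at most 41.7 mm and 7.16 degrees, less where a joint would pass 70% of its speed; a pose out of reach is approached as far as the arm can. A call is refused whole if a number of a shift passes 1 or a number of a turn 1, either way. A call with a gripper value outside its range is refused whole. The fingers move at their own pace and stop on an object; FORCE is the grip in N (left out, the last holds). Time passes only in rows, so rows that do not move let the fingers close. It gives the time, the measured TCP pose, the force and the opening at its end, in the units of the state.
- r.get_state(): the state, without advancing time (a new reading comes with each control period).
- r.snapshot(name): name is "scene" or "top" or "wrist"; returns a dict with "img" (400x640x3 uint8, red, green, blue), "fx", "fy", "cx", "cy" (pixels), "origin" and "rotation" of the camera in the world; the wrist camera has in their place "T_tool_cam" (4x4, takes a point from camera to tool coordinates, whose origin is the TCP and whose axes are the flange's). Camera axes: x right, y up, looking along -z (the intrinsics and any distortion apply to the point x, -y, -z); pixel columns grow to the right and rows downward; lengths in m; the calibration is good to about 2 mm. A picture is of the moment at which its call begins: read the wrist's pose just before it. There is no depth.
- r.finish_job(): hands the job in, once; it reports no verdict.
Trained networks look in the newest picture that a camera, given by its name, has taken for a name from the list of things; names that differ only in an ending like _2 or _b are one class to them, and where a whole thing is asked for, a point or a joint stands for the part that bears it (a point fixed in the world has none). Each returns a list of dicts, best first, with "confidence" (0 to 1); they miss things now and then, are a little off and sometimes report something else, mostly with a low value. They report only what shows in the picture. A call takes as long as a camera call. They do not tell look-alikes from the thing itself.
- r.spot_in(label, camera): "rect" ([left, top, right, bottom] in pixels, round what is visible of it).
- r.spot_point(label, camera): "location" ([row, column] in pixels: a listed point, or the origin of a listed thing).
The state is a dict: "clock": time; "q": joint angles; "qd": joint speeds; "joint_torque": joint torques, N m; "tool_pos": TCP position; "eef_rot": TCP orientation; "contact_force": force on the tool from outside, world axes, zero at the start; "moment": the same for the moment, N m; "opening": opening from 0.0 (shut) to 1.0 (fully open).
Only numpy, scipy, OpenCV 4.12 (cv2) and the standard library are available. Lean on these libraries where they do the work, as an engineer would, in place of code of your own. Each camera call takes 0.05 s, during which the arm holds its last target. There are 200 camera calls.

## Task

Get the blank feeder ready for its next batch: lay the loose lever in the saddle on top of the isolator box, knob over the red OFF mark, and let go of it; then take it by its upright red knob and swing it round clockwise until it clicks home at the green ON mark. Only when it is on, pull the hopper's stiff slide gate out to 40 mm, where its red line comes level with the hopper's front, without pulling it well past that. Leave the lever lying fully down in the saddle, and do not disturb the other things on the desk.

Things in the scene. Friction and masses are not known exactly. Their poses are not given: they have to be found in the camera images.
- isolator_top (a point): centre of the yellow top of the grey isolator box (fixed, 124x124 mm, top 60 mm above the desk), on the vertical turning axis. x axis points to the box's back (cable glands), y to its left, z up. Red mark at the top's front edge (-x): OFF; green mark at its left edge (+y): ON
- saddle (a point): floor centre of the steel saddle turning on the isolator box, 84 mm above the desk: a channel along this frame's x, open above and at both ends; cheeks 40 mm long, 26 mm apart, 17 mm high, then flaring out to 26 mm. A 12 mm wide tongue level with its floor reaches 97 mm towards -x and carries the lever's arm. The frame turns with it; at OFF it is parallel to the box. A fitted lever has its hub here, knob towards -x (red mark)
- rotor (a joint): angle of the saddle, rad: 0 = OFF, 1.571 = ON (hard stop), growing clockwise seen from above (the fitted lever's knob swings from the box's front to its left). A spring detent holds it at OFF; another is passed at about 1.37 and clicks it home to ON. It takes about 0.5 N m, 5 N at the knob
- lever_center (a point): loose black lever (0.23 kg) lying flat on the desk, knob up: point 55 mm from the hub point, 12 mm above the bar's underside, near the balance point: grip across the bar here. x axis along the bar to the knob, y across, z up. Bar 22 mm wide, 24 mm high, from 31 mm behind the hub point to 118 mm ahead of it; clear for fingers from 31 to 93 mm ahead
- lever_hub (a point): hub point of the lever, on the bar's underside, axes as lever_center. Two steel collars, 36 mm wide, 6 mm thick, stand 28 mm behind and 28 mm ahead of it; they go just outside the two ends of the saddle's cheeks with 5 mm play at each end; the bar has 2 mm play to each cheek
- knob_mid (a point): middle of the lever's upright round red knob, 24 mm diameter, 40 mm high, standing on the bar 105 mm from the hub point; this point is 46 mm above the bar's underside
- lever_knob: the same red knob as a part: origin at its foot on top of the bar
- hopper_front (a point): small empty blue hopper (fixed, 110 mm high, 126 mm wide): point at the middle of its front face where the gate comes out, at the gate's top surface (53 mm above the desk). x axis points to its back, so the gate is pulled towards -x; y to its left, z up. Two guide rails, 94 mm apart outside, reach 60 mm in front of it, tops 60 mm above the desk
- gate_tab (a point): centre of the black upright grip tab at the outer end of the hopper's steel slide gate: 14 mm thick along the pull, 26 mm wide, 36 mm high, centre 71 mm above the desk, 70 mm in front of hopper_front when shut. The plate below it is 72 mm wide, top 53 mm above the desk (tab foot 50 mm wide, top 58 mm). Axes as hopper_front
- gate (a joint): how far the gate is out, m: 0 = shut, up to 0.09; starts 0 to 12 mm out. It slides stiffly (about 6 N) and stays where it is left. The front edge of the 3 mm red line across the plate comes level with the hopper's front face at 0.040; thin black lines mark 10, 20, 30 mm
- blank_jar: bystander: small glass jar of brass blanks with black lid, 51x52x58 mm; origin at its underside; leave it alone
- loupe: bystander: black eye loupe, 42 mm across, 30 mm high; origin at its underside; leave it alone
- polish_tin: bystander: flat round tin with red top, 66 mm across, 23 mm high; origin at its underside; leave it alone
- tape_roll: bystander: white roll of tape lying flat, 67 mm across, 24 mm high; origin at its underside; leave it alone
- brass_brush: bystander: wooden-backed brass wire brush, 16x173x21 mm; origin at its underside; leave it alone
- punch_weight: bystander: black turned weight on a brown foot, 62 mm across, 79 mm high; origin at its underside; leave it alone
There are look-alikes about, which are no part of the job. Leave any turquoise look-alike of the part that bears lever_center alone.

How it is judged:
By the outcome, as a careful person would: the job done as asked, in the order asked, and still so for the second after the job is handed in, with the robot touching nothing.
It also fails if it takes over 64 s, if anything falls off the work surface, if the arm or the gripper's body presses on something with over 40 N, if the wrist force passes 120 N, or if a joint passes its speed limit or range.

## Working session

There is one attempt and no reset: what is moved stays moved. The work goes in short steps, Python scripts to look and compute and a shell command to move; the robot and the scene stay as the last step left them, time stands still between calls to the robot, and variables do not carry over. Pictures are saved under pics/ and viewed, about 8 in all and at most 12, crops included, and the job is handed in when it is done.

```bash
mkdir -p pics; cat > h.py <<'E'
from plant import r
import numpy as np, cv2
from scipy.spatial.transform import Rotation as R
def snap(n):
    s=r.get_state(); d=r.snapshot(n)
    if 'T_tool_cam' in d:
        T=np.eye(4);T[:3,:3]=R.from_quat(s['eef_rot']).as_matrix();T[:3,3]=s['tool_pos']
        T=T@np.array(d['T_tool_cam']); d['origin']=T[:3,3]; d['rotation']=T[:3,:3]
    d['origin']=np.array(d['origin']);d['rotation']=np.array(d['rotation']).reshape(3,3)
    return d
def save(d,name,box=None,sc=1):
    im=d['img'][:,:,::-1]
    if box: im=im[box[1]:box[3],box[0]:box[2]]
    cv2.imwrite('pics/'+name,cv2.resize(im,None,fx=sc,fy=sc,interpolation=cv2.INTER_CUBIC))
def w(d,rc,z):  # pixel (row,col) -> world at height z
    v=d['rotation']@np.array([(rc[1]-d['cx'])/d['fx'],-(rc[0]-d['cy'])/d['fy'],-1])
    o=d['origin']; return o+v*(z-o[2])/v[2]
def px(d,p):
    c=d['rotation'].T@(np.array(p)-d['origin']); return (d['cy']-d['fy']*c[1]/-c[2], d['cx']+d['fx']*c[0]/-c[2])
def st():
    s=r.get_state();print('t',round(s['clock'],2),'p',np.round(s['tool_pos'],4),'R\n',np.round(R.from_quat(s['eef_rot']).as_matrix(),3),'F',np.round(s['contact_force'],1),'o',round(s['opening'],3))
E
python3 - <<'E'
from h import *
st()
for c in('scene','top'):
    d=snap(c);save(d,c+'0.png');print(c,[k for k in d],d['origin'],np.round(d['rotation'],2).tolist(),d['fx'])
    for l,z in dict(isolator_top=.06,saddle=.084,lever_center=.012,lever_hub=0,knob_mid=.046,hopper_front=.053,gate_tab=.071,blank_jar=0,loupe=0,polish_tin=0,tape_roll=0,brass_brush=0,punch_weight=0).items():
        for q in r.spot_point(l,c)[:3]: print(l,round(q['confidence'],2),np.round(q['location']),np.round(w(d,q['location'],z)[:2],3))
E
```

```text
t 0.0 p [ 0.2303 -0.5803  0.2379] R
 [[ 0.929  0.369 -0.001]
 [ 0.369 -0.929  0.002]
 [-0.    -0.002 -1.   ]] F [-0.6 -0.7 -0.8] o 0.999Traceback (most recent call last):
  File "<stdin>", line 4, in <module>
  File "h.py", line 9, in snap
    d['origin']=np.array(d['origin']);d['rotation']=np.array(d['rotation']).reshape(3,3)
                                                    ~~~~~~~~~~~~~~~~~~~~~~~~~~~~~~~^^^^^
ValueError: cannot reshape array of size 4 into shape (3,3)
```

Rotation is a quaternion for the fixed cameras.

```bash
python3 - <<'E'
s=open('h.py').read()
s=s.replace("d['rotation']=np.array(d['rotation']).reshape(3,3)","q=np.array(d['rotation']);d['rotation']=R.from_quat(q).as_matrix() if q.size==4 else q")
open('h.py','w').write(s)
E
python3 - <<'E'
from h import *
for c in('scene','top'):
    d=snap(c);save(d,c+'0.png');print(c,[k for k in d],d['origin'],np.round(d['rotation'],2).tolist(),d['fx'])
    for l,z in dict(isolator_top=.06,saddle=.084,lever_center=.012,lever_hub=0,knob_mid=.046,hopper_front=.053,gate_tab=.071,blank_jar=0,loupe=0,polish_tin=0,tape_roll=0,brass_brush=0,punch_weight=0).items():
        for q in r.spot_point(l,c)[:3]: print(l,round(q['confidence'],2),np.round(q['location']),np.round(w(d,q['location'],z)[:2],3))
E
```

```text
scene ['img', 'fx', 'fy', 'cx', 'cy', 'origin', 'rotation'] [-0.52387211 -0.71790934  0.81509708] [[0.54, 0.42, -0.73], [-0.84, 0.29, -0.46], [0.01, 0.86, 0.51]] 423.1958924130956
isolator_top 0.9 [208. 345.] [ 0.568 -0.16 ]
isolator_top 0.71 [182. 212.] [0.449 0.342]
saddle 0.59 [204. 345.] [ 0.557 -0.165]
saddle 0.19 [259. 386.] [ 0.362 -0.401]
lever_center 0.94 [220. 295.] [ 0.47  -0.021]
lever_center 0.69 [270. 442.] [ 0.496 -0.528]
lever_hub 0.94 [260. 431.] [ 0.537 -0.48 ]
lever_hub 0.9 [227. 304.] [ 0.471 -0.06 ]
knob_mid 0.54 [269. 453.] [ 0.471 -0.56 ]
knob_mid 0.41 [204. 282.] [0.486 0.043]
hopper_front 0.73 [183. 254.] [0.543 0.218]
hopper_front 0.57 [182. 214.] [0.464 0.343]
gate_tab 0.77 [185. 235.] [0.467 0.242]
blank_jar 0.55 [194. 328.] [ 0.706 -0.013]
loupe 0.49 [207. 305.] [0.579 0.009]
polish_tin 0.55 [198. 208.] [0.428 0.346]
tape_roll 0.9 [259. 388.] [ 0.467 -0.37 ]
punch_weight 0.52 [184. 212.] [0.517 0.417]
top ['img', 'fx', 'fy', 'cx', 'cy', 'origin', 'rotation'] [ 0.35896355 -0.03281021  1.40004615] [[-0.0, 0.99, -0.13], [-1.0, -0.0, -0.0], [-0.0, 0.13, 0.99]] 404.86737698982824
isolator_top 0.69 [188. 362.] [ 0.563 -0.169]
isolator_top 0.43 [211. 302.] [0.488 0.03 ]
isolator_top 0.43 [152. 316.] [ 0.688 -0.016]
lever_center 0.94 [210. 462.] [ 0.494 -0.517]
lever_center 0.84 [213. 314.] [ 0.486 -0.008]
lever_hub 0.83 [201. 455.] [ 0.527 -0.499]
lever_hub 0.68 [221. 329.] [ 0.459 -0.059]
knob_mid 0.51 [220. 479.] [ 0.457 -0.563]
knob_mid 0.46 [213. 302.] [0.482 0.03 ]
hopper_front 0.97 [198. 245.] [0.533 0.222]
hopper_front 0.63 [204. 194.] [0.511 0.392]
blank_jar 0.76 [157. 316.] [ 0.687 -0.017]
loupe 0.43 [189. 308.] [0.571 0.013]
polish_tin 0.67 [232. 213.] [0.423 0.34 ]
tape_roll 0.68 [218. 414.] [ 0.47  -0.354]
brass_brush 0.78 [168. 434.] [ 0.646 -0.429]
punch_weight 0.5 [203. 189.] [0.523 0.427]
punch_weight 0.44 [213. 314.] [ 0.486 -0.011]
```

View pics/top0.png

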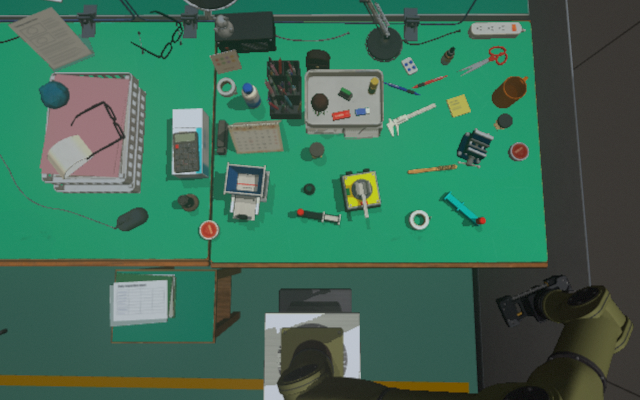

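View pics/scene0.png

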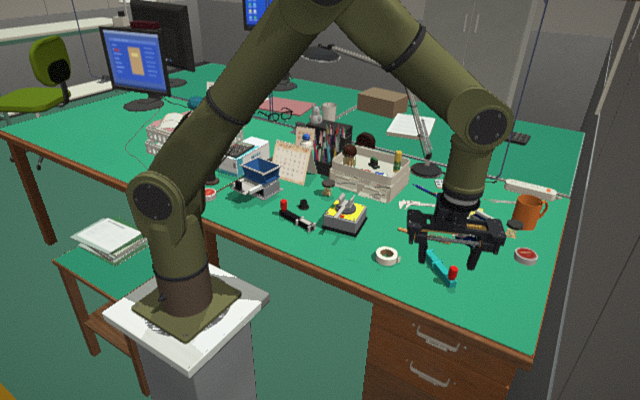

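The top view shows these candidates:
- **Lever:** black lever with red knob at about (row 213, col 301), hub at about (219, 332). This is the one I want.
- **Turquoise look-alike:** at (210, 462), to be left alone.
- **Red-topped tins:** at (230, 208) and (151, 518). Neither is a knob.
- **Isolator:** at (190, 362), with its tongue pointing down the image.
- **Hopper:** at (185, 245), with its gate also pointing down the image.

Next I move above the black lever and check it from close up.

```bash
python3 -m jog '[{"translation":[0.6,-0.58,0],"twist":0,"claw":100},{"translation":[0.6,-0.58,0],"twist":0,"claw":100},{"translation":[0.6,-0.58,0],"twist":0,"claw":100},{"translation":[0.6,-0.58,0],"twist":0,"claw":100},{"translation":[0.6,-0.58,0],"twist":0,"claw":100},{"translation":[0.6,-0.58,0],"twist":0,"claw":100},{"translation":[0.6,-0.58,0],"twist":0,"claw":100},{"translation":[0.6,-0.58,0],"twist":0,"claw":100},{"translation":[0.6,-0.58,0],"twist":0,"claw":100},{"translation":[0.6,-0.58,0],"twist":0,"claw":100},{"translation":[0.6,-0.58,0],"twist":0,"claw":100},{"translation":[0.6,-0.58,0],"twist":0,"claw":100},{"translation":[0.6,-0.58,0],"twist":0,"claw":100},{"translation":[0.6,-0.58,0],"twist":0,"claw":100},{"translation":[0.6,-0.58,0],"twist":0,"claw":100}]'
python3 -m jog '[{"translation":[0,0,0],"twist":-1,"claw":100},{"translation":[0,0,0],"twist":-1,"claw":100},{"translation":[0,0,0],"twist":-1,"claw":100},{"translation":[0,0,0],"twist":-1,"claw":100},{"translation":[0,0,0],"twist":-1,"claw":100},{"translation":[0,0,0],"twist":-1,"claw":100},{"translation":[0,0,0],"twist":-1,"claw":100},{"translation":[0,0,0],"twist":-1,"claw":100},{"translation":[0,0,0],"twist":-1,"claw":100},{"translation":[0,0,0],"twist":0,"claw":100},{"translation":[0,0,0],"twist":0,"claw":100}]'
cat >> h.py <<'E'
Z=dict(isolator_top=.06,saddle=.084,lever_center=.012,lever_hub=0,knob_mid=.046,lever_knob=.024,hopper_front=.053,gate_tab=.071,loupe=0)
def look(c,labels,dz={},thr=.3):
    d=snap(c)
    for l in labels:
        z=dz.get(l,Z[l])
        for q in r.spot_point(l,c)[:3]:
            if q['confidence']>thr: print(l,round(q['confidence'],2),np.round(q['location']),np.round(w(d,q['location'],z)[:2],4))
    return d
E
python3 - <<'E'
from h import *
st();print(np.round(r.get_state()['q'],2))
d=look('wrist',['lever_center','lever_hub','knob_mid','lever_knob','isolator_top','saddle','loupe','gate_tab','hopper_front'])
print(np.round(d['T_tool_cam'],3));save(d,'w1.png')
E
```

```text
clock: 2.7
tool_pos: [0.4375, -0.1231, 0.239]
eef_rot: [0.982, 0.188, 0.0, 0.0]
contact_force: [0.8, -1.0, 0.3]
opening: 1.0
clock: 3.62
tool_pos: [0.4369, -0.1248, 0.2388]
eef_rot: [0.791, 0.612, 0.0, 0.0]
contact_force: [0.5, -0.3, 0.2]
opening: 1.002
t 3.62 p [ 0.4369 -0.1248  0.2388] R
 [[ 0.251  0.968  0.   ]
 [ 0.968 -0.251  0.   ]
 [ 0.     0.    -1.   ]] F [ 0.5 -0.3  0.2] o 1.002
[ 0.47  0.5  -0.43  2.05  0.33  0.66 -0.44]
lever_center 0.68 [ 60. 324.] [ 0.4762 -0.0123]
lever_hub 0.82 [114. 327.] [ 0.4665 -0.0666]
lever_hub 0.66 [384. 432.] [ 0.5262 -0.4919]
lever_knob 0.61 [  0. 318.] [0.4825 0.0404]
saddle 0.96 [198. 444.] [ 0.5552 -0.1674]
loupe 0.73 [ 14. 404.] [0.5687 0.0109]
[[-0.     0.951  0.31   0.08 ]
 [ 1.     0.001 -0.    -0.001]
 [-0.     0.31  -0.951 -0.145]
 [ 0.     0.     0.     1.   ]]
```

View pics/w1.png

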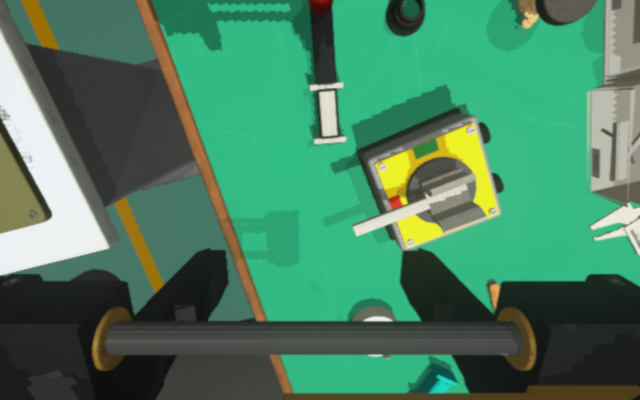

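The black lever is in view, with its knob at (0, 318) and hub at (114, 327). The isolator is at (198, 444), red mark at (203, 395) and green at (145, 428). I move over the lever centre, lower, and refine.

```bash
python3 -m jog '[{"translation":[0.75,0.06,0.35],"twist":-0.2,"claw":100},{"translation":[0.75,0.06,0.35],"twist":-0.2,"claw":100},{"translation":[0.75,0.06,0.35],"twist":-0.2,"claw":100},{"translation":[0.75,0.06,0.35],"twist":-0.2,"claw":100},{"translation":[0,0,0],"twist":0,"claw":100},{"translation":[0,0,0],"twist":0,"claw":100}]'
python3 - <<'E'
from h import *
st()
d=look('wrist',['lever_center','lever_hub','knob_mid','lever_knob','isolator_top','saddle','loupe','gate_tab'])
save(d,'w2.png')
E
```

```text
clock: 4.62
tool_pos: [0.4722, -0.0076, 0.1821]
eef_rot: [0.762, 0.647, -0.0, -0.001]
contact_force: [-0.4, -0.3, -0.9]
opening: 1.003
t 4.62 p [ 0.4722 -0.0076  0.1821] R
 [[ 0.162  0.987 -0.001]
 [ 0.987 -0.162  0.001]
 [ 0.    -0.001 -1.   ]] F [-0.4 -0.3 -0.9] o 1.003
lever_center 0.74 [187. 322.] [ 0.4786 -0.0128]
lever_hub 0.6 [231. 321.] [ 0.4694 -0.0648]
knob_mid 0.95 [138. 325.] [0.4882 0.0384]
lever_knob 0.93 [132. 319.] [0.4834 0.0421]
isolator_top 0.8 [334. 425.] [ 0.5574 -0.1664]
isolator_top 0.31 [136. 317.] [0.4819 0.0429]
saddle 0.73 [354. 434.] [ 0.5577 -0.17  ]
loupe 0.58 [145. 405.] [0.5669 0.0132]
```

View pics/w2.png

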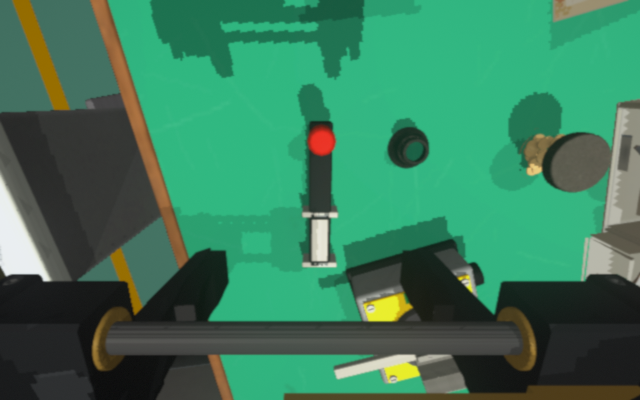

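```bash
python3 - <<'E'
from h import *
d=snap('wrist');print(d['cx'],d['cy'])
for n,rc,z in [('colF',(214,320.5),.029),('colB',(264.5,319.5),.029),('end',(122,320.5),.024),('knobtop',(138,322),.064)]: print(n,np.round(w(d,rc,z)[:2],4))
print(px(d,[.4722+.162*.0,-.0076,.012]))
# segment white insert between collars & red knob
im=cv2.cvtColor(d['img'],cv2.COLOR_RGB2HSV)
red=((im[...,0]<8)|(im[...,0]>172))&(im[...,1]>150)&(im[...,2]>80); red[:90]=0;red[170:]=0;red[:,:290]=0;red[:,350:]=0
y,x=np.nonzero(red);print('red',y.min(),y.max(),x.min(),x.max())
g=cv2.cvtColor(d['img'],cv2.COLOR_RGB2GRAY)
for rr in (165,180,195,205,214,230,245,264): print(rr,g[rr,296:346:2].tolist())
E
```

```text
313.8542989356156 204.39630736716134
colF [ 0.473  -0.0385]
colB [ 0.463  -0.0931]
end [0.4872 0.0478]
knobtop [0.486 0.038]
(np.float64(179.8566014615757), np.float64(314.39979709397113))
red 122 152 307 333
165 [137, 136, 135, 122, 116, 81, 51, 47, 49, 50, 50, 51, 51, 52, 52, 53, 53, 73, 132, 137, 137, 137, 137, 136, 137]
180 [137, 137, 135, 122, 115, 77, 57, 49, 51, 51, 52, 51, 52, 53, 52, 53, 52, 82, 134, 137, 136, 136, 136, 137, 137]
195 [136, 127, 89, 73, 72, 72, 58, 49, 52, 52, 52, 54, 53, 53, 54, 54, 52, 66, 101, 134, 136, 137, 136, 136, 137]
205 [128, 123, 118, 91, 81, 76, 58, 49, 52, 53, 53, 53, 55, 55, 55, 55, 52, 69, 81, 82, 119, 136, 137, 137, 137]
214 [118, 117, 120, 146, 151, 135, 127, 113, 106, 106, 115, 121, 124, 125, 124, 123, 130, 166, 178, 177, 166, 141, 137, 137, 137]
230 [119, 119, 119, 120, 114, 76, 59, 90, 191, 200, 218, 229, 226, 224, 224, 197, 82, 117, 137, 137, 136, 137, 137, 136, 137]
245 [122, 117, 83, 71, 72, 72, 58, 91, 192, 202, 209, 227, 227, 225, 226, 182, 71, 82, 113, 132, 136, 137, 138, 128, 93]
264 [119, 120, 119, 137, 148, 150, 157, 159, 160, 160, 162, 168, 169, 168, 168, 169, 171, 171, 171, 168, 144, 137, 137, 137, 117]
```

```bash
python3 -m jog '[{"translation":[-0.04,0.08,0.3],"twist":0.1,"claw":50},{"translation":[-0.04,0.08,0.8],"twist":0,"claw":50},{"translation":[0,0,0.8],"twist":0,"claw":50},{"translation":[0,0,0.8],"twist":0,"claw":50},{"translation":[0,0,0.8],"twist":0,"claw":50},{"translation":[0,0,0.5],"twist":0,"claw":50},{"translation":[0,0,0.3],"twist":0,"claw":50},{"translation":[0,0,0],"twist":0,"claw":50},{"translation":[0,0,0],"twist":0,"claw":50}]' 40
python3 - <<'E'
from h import *
st()
E
```

```text
clock: 5.87
tool_pos: [0.4778, -0.0139, 0.0104]
eef_rot: [0.767, 0.642, -0.0, -0.0]
contact_force: [-0.1, 1.2, 0.1]
opening: 0.5
t 5.87 p [ 0.4778 -0.0139  0.0104] R
 [[ 0.176  0.984 -0.001]
 [ 0.984 -0.176 -0.   ]
 [-0.    -0.001 -1.   ]] F [-0.1  1.2  0.1] o 0.5
```

```bash
python3 -m jog '[{"translation":[0.04,0,0.15],"twist":0,"claw":50},{"translation":[0,0,0],"twist":0,"claw":30},{"translation":[0,0,0],"twist":0,"claw":10},{"translation":[0,0,0],"twist":0,"claw":10},{"translation":[0,0,0],"twist":0,"claw":10},{"translation":[0,0,0],"twist":0,"claw":10},{"translation":[0,0,0],"twist":0,"claw":10}]' 50
python3 -m jog '[{"translation":[0,0,-0.5],"twist":0,"claw":10},{"translation":[0,0,-1],"twist":0,"claw":10},{"translation":[0,0,-1],"twist":0,"claw":10},{"translation":[0,0,-1],"twist":0,"claw":10},{"translation":[0,0,-0.5],"twist":0,"claw":10},{"translation":[0,0,0],"twist":0,"claw":10},{"translation":[0,0,0],"twist":0,"claw":10}]'
python3 - <<'E'
from h import *
st();print(np.round(r.get_state()['q'],2))
d=look('wrist',['lever_center','lever_hub','knob_mid'],dict(lever_hub=.155,lever_center=.167,knob_mid=.201))
save(d,'w3.png')
d=look('top',['isolator_top','saddle','hopper_front','gate_tab']);save(d,'top1.png',(320,150,420,230),7)
E
```

```text
clock: 6.45
tool_pos: [0.4784, -0.0124, 0.0053]
eef_rot: [0.767, 0.642, 0.0, 0.0]
contact_force: [-1.0, 0.2, 5.8]
opening: 0.249
clock: 7.03
tool_pos: [0.4787, -0.0128, 0.1654]
eef_rot: [0.767, 0.641, 0.001, 0.001]
contact_force: [-0.3, -0.4, -2.6]
opening: 0.242
t 7.03 p [ 0.4787 -0.0128  0.1654] R
 [[ 0.177  0.984  0.002]
 [ 0.984 -0.177 -0.   ]
 [ 0.     0.002 -1.   ]] F [-0.3 -0.4 -2.6] o 0.242
[ 0.17  0.64 -0.38  2.07  0.47  0.51 -0.73]
lever_hub 0.74 [344. 314.] [ 0.4673 -0.0691]
knob_mid 0.97 [186. 317.] [0.4874 0.0373]
isolator_top 0.97 [191. 364.] [ 0.5542 -0.1753]
saddle 0.57 [189. 362.] [ 0.5583 -0.1686]
hopper_front 0.86 [197. 248.] [0.5362 0.2123]
gate_tab 0.6 [218. 241.] [0.4644 0.2305]
```

View pics/w3.png

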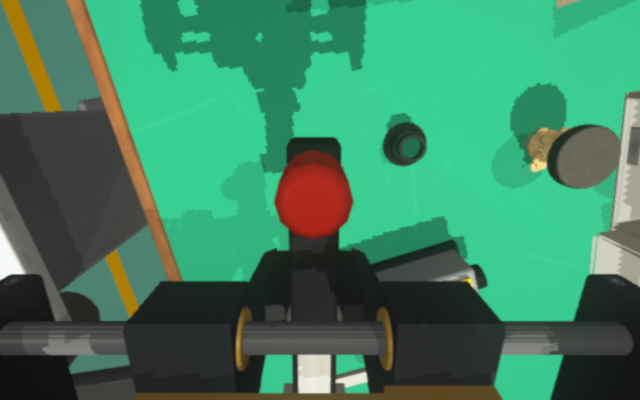

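Lever held securely, pointing along the tool x axis, grip about 55 mm ahead of the hub. Next I fit the isolator's yellow top in the earlier overhead wrist picture w1.

```bash
python3 - <<'E'
from h import *
d=snap('wrist')
T=np.eye(4);T[:3,:3]=np.array([[.251,.968,0],[.968,-.251,0],[0,0,-1]]);T[:3,3]=[.4369,-.1248,.2388]
T=T@np.array(d['T_tool_cam']);d['origin']=T[:3,3];d['rotation']=T[:3,:3]
d2=snap('top')
for n,e,im in(('w1',d,cv2.imread('pics/w1.png')),('top',d2,d2['img'][:,:,::-1].copy())):
    h=cv2.cvtColor(im,cv2.COLOR_BGR2HSV);m=cv2.inRange(h,(22,130,80),(34,255,255))
    k,l,s,c=cv2.connectedComponentsWithStats(m)
    box=(350,100,520,260) if n=='w1' else (330,160,395,225)
    mm=np.zeros_like(m);mm[box[1]:box[3],box[0]:box[2]]=m[box[1]:box[3],box[0]:box[2]]
    p=np.argwhere(mm>0)
    W=np.array([w(e,q,.06)[:2] for q in p]).astype(np.float32)
    c,sz,a=cv2.minAreaRect(W*1000);print(n,len(p),c,sz,a)
    for nm,lo,hi in(('red',(0,130,60),(8,255,255)),('green',(45,100,20),(80,255,140))):
        mm=cv2.inRange(h,lo,hi)[box[1]:box[3],box[0]:box[2]]; q=np.argwhere(mm>0)
        if len(q): print(nm,len(q),w(e,np.median(q,0)+[box[1],box[0]],.06)[:2])
im=cv2.imread('pics/w1.png')
# tongue tip corners (approx) at z=.084
cv2.imwrite('pics/c.png',cv2.resize(im[100:265,330:520],None,fx=4,fy=3.6))
E
```

```text
w1 4461 (558.0039672851562, -165.20501708984375) (103.20219421386719, 103.16697692871094) 8.832552909851074
red 115 [ 0.5125637  -0.16825803]
green 3157 [ 0.53134256 -0.0906774 ]
top 519 (560.0833740234375, -167.50726318359375) (103.81682586669922, 102.88478088378906) 8.881381034851074
red 3 [ 0.51447596 -0.16639917]
green 390 [ 0.55489709 -0.12015031]
```

View pics/c.png

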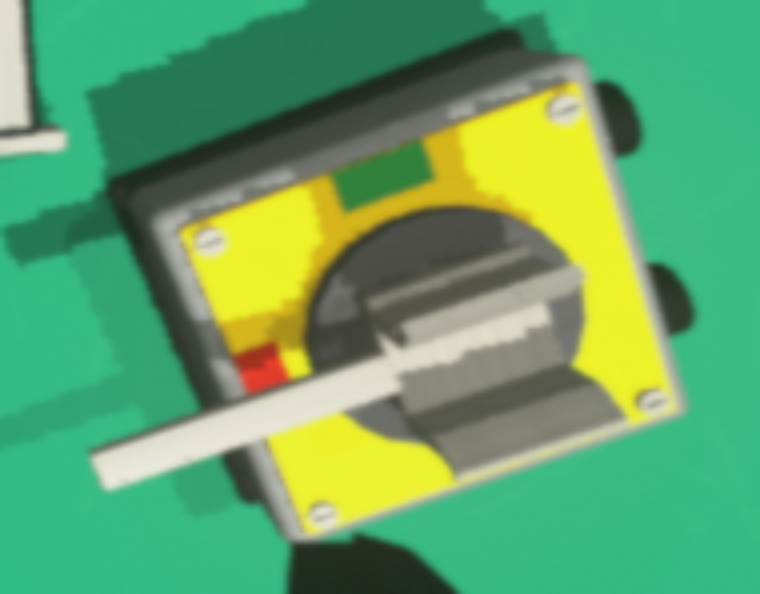

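Holding this grasp, the last joint would run to about -2.9 (limit -2.66) at the OFF pose. I'll turn 45° the right way, set the lever down on the free spot where it lay, and regrasp it with a half turn.

```bash
python3 -m jog '[{"translation":[0,0,0],"twist":-0.94,"claw":10},{"translation":[0,0,0],"twist":-0.94,"claw":10},{"translation":[0,0,0.2],"twist":-0.94,"claw":10},{"translation":[0,0,0.4],"twist":-0.94,"claw":10},{"translation":[0,0,0.4],"twist":-0.94,"claw":10},{"translation":[0,0,0.4],"twist":-0.94,"claw":10},{"translation":[0,0,0.4],"twist":-0.94,"claw":10},{"translation":[0,0,0.5],"twist":-0.94,"claw":10},{"translation":[0,0,0.5],"twist":0,"claw":10},{"translation":[0,0,0.5],"twist":0,"claw":10},{"translation":[0,0,0.4],"twist":0,"claw":10},{"translation":[0,0,0],"twist":0,"claw":10},{"translation":[0,0,0],"twist":0,"claw":10}]'
python3 - <<'E'
from h import *
st();print(np.round(r.get_state()['q'],2))
E
```

```text
clock: 8.67
tool_pos: [0.4781, -0.0121, 0.0163]
eef_rot: [0.462, 0.887, -0.001, -0.0]
contact_force: [0.5, 0.9, -1.5]
opening: 0.247
t 8.67 p [ 0.4781 -0.0121  0.0163] R
 [[-0.574  0.819 -0.001]
 [ 0.819  0.574 -0.001]
 [-0.    -0.001 -1.   ]] F [ 0.5  0.9 -1.5] o 0.247
[ 0.05  0.93 -0.19  2.13  1.03  0.18 -0.48]
```

The solver shared the turn with joint 5, so the last joint is still at -0.48. No regrasp is needed: lift again and keep turning.

```bash
python3 -m jog '[{"translation":[0,0,-0.5],"twist":0,"claw":10},{"translation":[0,0,-0.9],"twist":0,"claw":10},{"translation":[0,0,-0.9],"twist":0,"claw":10},{"translation":[0,0,-0.9],"twist":0,"claw":10},{"translation":[0,0,-0.8],"twist":0,"claw":10},{"translation":[0,0,0],"twist":-0.88,"claw":10},{"translation":[0,0,0],"twist":-0.88,"claw":10},{"translation":[0,0,0],"twist":-0.88,"claw":10},{"translation":[0,0,0],"twist":-0.88,"claw":10},{"translation":[0,0,0],"twist":-0.88,"claw":10},{"translation":[0,0,0],"twist":-0.88,"claw":10},{"translation":[0,0,0],"twist":-0.88,"claw":10},{"translation":[0,0,0],"twist":-0.88,"claw":10},{"translation":[0,0,0],"twist":-0.88,"claw":10},{"translation":[0,0,0],"twist":-0.88,"claw":10},{"translation":[0,0,0],"twist":-0.88,"claw":10},{"translation":[0,0,0],"twist":-0.88,"claw":10},{"translation":[0,0,0],"twist":0,"claw":10}]'
python3 - <<'E'
from h import *
st();print(np.round(r.get_state()['q'],2))
d=look('wrist',['knob_mid','isolator_top','saddle'],dict(knob_mid=.215))
E
```

```text
clock: 10.17
tool_pos: [0.478, -0.0131, 0.1778]
eef_rot: [-0.073, 0.997, -0.0, 0.0]
contact_force: [0.2, 0.6, -1.1]
opening: 0.248
t 10.17 p [ 0.478  -0.0131  0.1778] R
 [[-0.989 -0.146  0.001]
 [-0.146  0.989 -0.001]
 [-0.001 -0.001 -1.   ]] F [ 0.2  0.6 -1.1] o 0.248
[ 0.49  0.76 -0.94  2.04  0.87  0.81  0.74]
isolator_top 0.7 [260. 136.] [ 0.5582 -0.165 ]
saddle 0.98 [276. 120.] [ 0.5607 -0.1664]
```

```bash
python3 -m jog '[{"translation":[-0.06,-0.5,0],"twist":-0.07,"claw":10},{"translation":[0,-0.8,0],"twist":0,"claw":10},{"translation":[0,-0.8,0],"twist":0,"claw":10},{"translation":[0,-0.8,0],"twist":0,"claw":10},{"translation":[0,-0.8,0],"twist":0,"claw":10},{"translation":[0,-0.4,0],"twist":0,"claw":10},{"translation":[0,0,0],"twist":0,"claw":10},{"translation":[0,0,0],"twist":0,"claw":10}]'
python3 - <<'E'
from h import *
st();print(np.round(r.get_state()['q'],2))
d=look('wrist',['knob_mid','isolator_top','saddle','lever_hub','lever_center'],dict(knob_mid=.215,lever_hub=.172,lever_center=.184))
save(d,'w4.png')
E
```

```text
clock: 11.03
tool_pos: [0.5052, -0.1748, 0.1767]
eef_rot: [-0.075, 0.997, 0.0, -0.0]
contact_force: [0.3, 0.2, -2.4]
opening: 0.249
t 11.03 p [ 0.5052 -0.1748  0.1767] R
 [[-0.989 -0.149 -0.   ]
 [-0.149  0.989  0.   ]
 [ 0.     0.    -1.   ]] F [ 0.3  0.2 -2.4] o 0.249
[ 0.79  0.82 -0.95  1.88  0.86  0.91  1.13]
knob_mid 0.88 [188. 317.] [ 0.4523 -0.1822]
isolator_top 0.75 [189. 319.] [ 0.4946 -0.1721]
isolator_top 0.37 [174. 310.] [ 0.4827 -0.1817]
lever_hub 0.97 [158.   6.] [ 0.471  -0.3254]
lever_hub 0.56 [344. 313.] [ 0.5549 -0.1684]
```

View pics/w4.png

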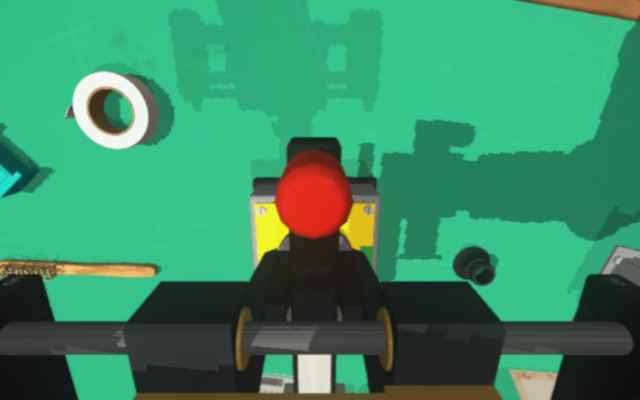

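Box screws at (211, 263) and (211, 368) have their midpoint at column 315.5, level with the knob and lever axis, so alignment is good. Now I lower in stages.

```bash
python3 -m jog '[{"translation":[0,0,0.4],"twist":0,"claw":10},{"translation":[0,0,0.5],"twist":0,"claw":10},{"translation":[0,0,0.4],"twist":0,"claw":10},{"translation":[0,0,0.2],"twist":0,"claw":10},{"translation":[0,0,0.15],"twist":0,"claw":10},{"translation":[0,0,0.1],"twist":0,"claw":10},{"translation":[0,0,0],"twist":0,"claw":10}]'
python3 -m jog '[{"translation":[0,0,0.1],"twist":0,"claw":10},{"translation":[0,0,0.1],"twist":0,"claw":10},{"translation":[0,0,0],"twist":0,"claw":10}]'
```

```text
clock: 11.92
tool_pos: [0.5055, -0.1738, 0.1065]
eef_rot: [-0.076, 0.997, 0.0, -0.0]
contact_force: [0.2, 0.1, -2.1]
opening: 0.246
clock: 12.17
tool_pos: [0.5053, -0.1742, 0.0985]
eef_rot: [-0.076, 0.997, -0.0, -0.0]
contact_force: [0.1, 0.4, -1.8]
opening: 0.248
```

```bash
python3 -m jog '[{"translation":[0,0,0.1],"twist":0,"claw":10},{"translation":[0,0,0.08],"twist":0,"claw":10},{"translation":[0,0,0],"twist":0,"claw":10}]'
python3 -m jog '[{"translation":[0,0,0.05],"twist":0,"claw":10},{"translation":[0,0,0],"twist":0,"claw":10}]'
```

```text
clock: 12.42
tool_pos: [0.5051, -0.1742, 0.091]
eef_rot: [-0.076, 0.997, -0.0, -0.0]
contact_force: [0.5, 1.1, -1.8]
opening: 0.242
clock: 12.58
tool_pos: [0.5056, -0.1741, 0.0894]
eef_rot: [-0.076, 0.997, 0.0, 0.0]
contact_force: [0.0, -0.1, -2.1]
opening: 0.245
```

```bash
python3 -m jog '[{"translation":[0,0,0.05],"twist":0,"claw":10},{"translation":[0,0,0],"twist":0,"claw":10},{"translation":[0,0,0],"twist":0,"claw":10}]'
python3 -m jog '[{"translation":[0,0,0],"twist":0,"claw":30},{"translation":[0,0,0],"twist":0,"claw":36},{"translation":[0,0,0],"twist":0,"claw":36},{"translation":[0,0,0],"twist":0,"claw":36},{"translation":[0,0,0],"twist":0,"claw":36},{"translation":[0,0,0],"twist":0,"claw":36}]'
python3 -m jog '[{"translation":[0,0,-0.5],"twist":0,"claw":36},{"translation":[0,0,-0.9],"twist":0,"claw":36},{"translation":[0,0,-0.9],"twist":0,"claw":36},{"translation":[0,0,-0.7],"twist":0,"claw":60},{"translation":[0,0,0],"twist":0,"claw":60},{"translation":[0,0,0],"twist":0,"claw":60}]'
python3 - <<'E'
from h import *
st();print(np.round(r.get_state()['q'],2))
d=look('wrist',['knob_mid','saddle','lever_hub','lever_center'],dict(knob_mid=.13,lever_hub=.084,lever_center=.096))
save(d,'w5.png')
E
```

```text
clock: 12.83
tool_pos: [0.5056, -0.1741, 0.0892]
eef_rot: [-0.076, 0.997, -0.001, 0.0]
contact_force: [-4.5, -0.7, 13.0]
opening: 0.246
clock: 13.33
tool_pos: [0.5055, -0.1741, 0.0874]
eef_rot: [-0.076, 0.997, 0.0, -0.0]
contact_force: [0.4, -0.1, 0.4]
opening: 0.362
clock: 13.83
tool_pos: [0.5063, -0.1743, 0.2088]
eef_rot: [-0.076, 0.997, -0.001, 0.001]
contact_force: [0.7, -0.1, -0.5]
opening: 0.564
t 13.83 p [ 0.5063 -0.1743  0.2088] R
 [[-0.988 -0.152  0.003]
 [-0.152  0.988 -0.001]
 [-0.003 -0.002 -1.   ]] F [ 0.7 -0.1 -0.5] o 0.564
[ 0.8   0.78 -0.99  1.85  0.8   0.97  1.18]
knob_mid 0.79 [143. 317.] [ 0.4533 -0.1808]
saddle 0.63 [255. 314.] [ 0.5619 -0.1666]
lever_hub 0.8 [248. 313.] [ 0.5547 -0.168 ]
lever_center 0.71 [198. 318.] [ 0.5029 -0.1716]
```

View pics/w5.png

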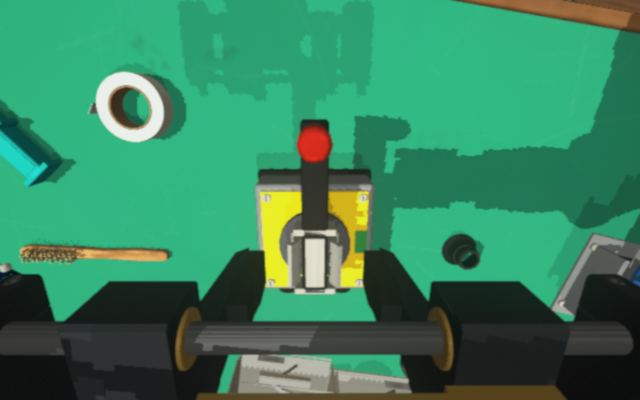

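The lever lies in the saddle: knob at (143, 314) over the front, collars at rows 233 and 291 just outside the cheeks, and the gripper is off it. Next I grip the knob.

```bash
python3 -m jog '[{"translation":[0.5,0,0],"twist":0,"claw":60},{"translation":[0.5,0,0],"twist":0,"claw":60},{"translation":[0.3,0,0.1],"twist":0,"claw":60},{"translation":[0,0,0.6],"twist":0,"claw":60},{"translation":[0,0,0.7],"twist":0,"claw":60},{"translation":[0,0,0.6],"twist":0,"claw":60},{"translation":[0,0,0.3],"twist":0,"claw":60},{"translation":[0,0,0],"twist":0,"claw":60},{"translation":[0,0,0],"twist":0,"claw":60}]'

```

```text
clock: 14.83
tool_pos: [0.4535, -0.1816, 0.1147]
eef_rot: [-0.077, 0.997, 0.001, -0.001]
contact_force: [0.1, -0.5, 0.1]
opening: 0.603
```

```bash
python3 -m jog '[{"translation":[0,0,0],"twist":0,"claw":40},{"translation":[0,0,0],"twist":0,"claw":20},{"translation":[0,0,0],"twist":0,"claw":15},{"translation":[0,0,0],"twist":0,"claw":15},{"translation":[0,0,0],"twist":0,"claw":15},{"translation":[0,0,0],"twist":0,"claw":15}]' 25
python3 -m jog '[{"translation":[0,0.165,0],"twist":0.6,"claw":15},{"translation":[0,0.165,0],"twist":0.6,"claw":15},{"translation":[-0.005,0.165,0],"twist":0.6,"claw":15},{"translation":[-0.005,0.165,0],"twist":0.6,"claw":15},{"translation":[-0.005,0.165,0],"twist":0.6,"claw":15}]'
python3 - <<'E'
from h import *
st()
p=np.array(r.get_state()['tool_pos'][:2])-[.558,-.1662];print(np.hypot(*p),np.degrees(np.arctan2(p[1],p[0])))
E
```

```text
clock: 15.33
tool_pos: [0.4543, -0.1821, 0.116]
eef_rot: [-0.076, 0.997, -0.0, 0.0]
contact_force: [-0.3, 1.0, 2.1]
opening: 0.266
clock: 15.75
tool_pos: [0.4543, -0.1502, 0.116]
eef_rot: [0.082, 0.997, -0.001, 0.001]
contact_force: [0.2, -1.2, 3.9]
opening: 0.266
t 15.75 p [ 0.4543 -0.1502  0.116 ] R
 [[-0.987  0.164  0.001]
 [ 0.164  0.987 -0.003]
 [-0.002 -0.002 -1.   ]] F [ 0.2 -1.2  3.9] o 0.266
0.1049573170883382 171.22692560614425
```

```bash
python3 -m jog '[{"translation":[-0.005,0.165,0],"twist":0.6,"claw":15},{"translation":[-0.005,0.165,0],"twist":0.6,"claw":15},{"translation":[-0.005,0.165,0],"twist":0.6,"claw":15},{"translation":[-0.005,0.165,0],"twist":0.6,"claw":15},{"translation":[-0.005,0.165,0],"twist":0.6,"claw":15},{"translation":[-0.005,0.165,0],"twist":0.6,"claw":15},{"translation":[-0.005,0.165,0],"twist":0.6,"claw":15},{"translation":[-0.005,0.165,0],"twist":0.6,"claw":15},{"translation":[-0.005,0.165,0],"twist":0.6,"claw":15},{"translation":[-0.005,0.165,0],"twist":0.6,"claw":15}]'
python3 - <<'E'
from h import *
st();print(np.round(r.get_state()['q'],2))
p=np.array(r.get_state()['tool_pos'][:2])-[.558,-.1662];print(np.hypot(*p),np.degrees(np.arctan2(p[1],p[0])))
E
```

```text
clock: 16.58
tool_pos: [0.4838, -0.0906, 0.1159]
eef_rot: [0.385, 0.923, 0.0, 0.0]
contact_force: [-0.5, 0.9, 0.8]
opening: 0.265
t 16.58 p [ 0.4838 -0.0906  0.1159] R
 [[-0.703  0.711  0.001]
 [ 0.711  0.703  0.   ]
 [-0.     0.001 -1.   ]] F [-0.5  0.9  0.8] o 0.265
[ 0.47  0.8  -0.63  2.05  0.88  0.58 -0.01]
0.1059247074456399 134.43449655126673
```

```bash
python3 -m jog '[{"translation":[-0.005,0.165,0],"twist":0.6,"claw":15},{"translation":[-0.005,0.165,0],"twist":0.6,"claw":15},{"translation":[-0.005,0.165,0],"twist":0.6,"claw":15},{"translation":[-0.005,0.165,0],"twist":0.6,"claw":15},{"translation":[-0.005,0.165,0],"twist":0.6,"claw":15},{"translation":[-0.005,0.165,0],"twist":0.6,"claw":15},{"translation":[-0.005,0.165,0],"twist":0.6,"claw":15},{"translation":[-0.005,0.165,0],"twist":0.6,"claw":15}]'
python3 -m jog '[{"translation":[-0.005,0.16,0],"twist":0.6,"claw":15},{"translation":[-0.005,0.16,0],"twist":0.6,"claw":15},{"translation":[0,0,0],"twist":0,"claw":15}]'
python3 - <<'E'
from h import *
st();print(np.round(r.get_state()['q'],2))
p=np.array(r.get_state()['tool_pos'][:2])-[.558,-.1662];print(np.hypot(*p),np.degrees(np.arctan2(p[1],p[0])))
d=snap('wrist');save(d,'w6.png')
E
```

```text
clock: 17.25
tool_pos: [0.5275, -0.0637, 0.1159]
eef_rot: [0.602, 0.798, -0.001, -0.001]
contact_force: [-1.8, 2.2, 4.1]
opening: 0.266
clock: 17.5
tool_pos: [0.5427, -0.0606, 0.116]
eef_rot: [0.651, 0.759, 0.001, 0.001]
contact_force: [1.5, 1.0, 1.3]
opening: 0.266
t 17.5 p [ 0.5427 -0.0606  0.116 ] R
 [[-0.152  0.988  0.003]
 [ 0.988  0.152  0.001]
 [ 0.001  0.003 -1.   ]] F [1.5 1.  1.3] o 0.266
[ 0.32  0.81 -0.5   1.9   0.66  0.6  -0.46]
0.10665856614434113 98.26492730122798
```

View pics/w6.png

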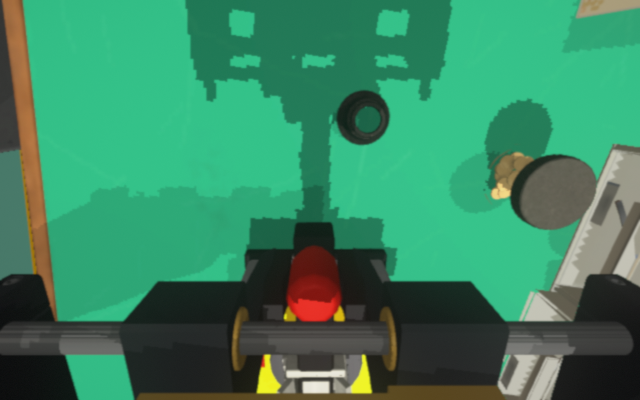

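Knob at (285, 314) in the jaws, and the lever lies along the tool axis towards the green side. I push a little further to feel for the stop.

```bash
python3 -m jog '[{"translation":[0,0.08,0],"twist":0.25,"claw":15},{"translation":[0,0.05,0],"twist":0.2,"claw":15},{"translation":[0,0,0],"twist":0,"claw":15},{"translation":[0,0,0],"twist":0,"claw":15}]'
python3 - <<'E'
from h import *
st()
p=np.array(r.get_state()['tool_pos'][:2])-[.558,-.1662];print(np.hypot(*p),np.degrees(np.arctan2(p[1],p[0])))
E
```

```text
clock: 17.88
tool_pos: [0.547, -0.0608, 0.1159]
eef_rot: [0.669, 0.744, 0.001, 0.0]
contact_force: [1.9, 2.7, 4.3]
opening: 0.265
t 17.88 p [ 0.547  -0.0608  0.1159] R
 [[-0.106  0.994  0.002]
 [ 0.994  0.106  0.001]
 [ 0.001  0.002 -1.   ]] F [1.9 2.7 4.3] o 0.265
0.10593813296106822 95.94345315074155
```

```bash
python3 -m jog '[{"translation":[0,0.06,0],"twist":0.2,"claw":15},{"translation":[0,0,0],"twist":0,"claw":15}]'
python3 -m jog '[{"translation":[0,0.06,0],"twist":0.2,"claw":15},{"translation":[0,0,0],"twist":0,"claw":15}]'
python3 - <<'E'
from h import *
st()
p=np.array(r.get_state()['tool_pos'][:2])-[.558,-.1662];print(np.hypot(*p),np.degrees(np.arctan2(p[1],p[0])))
E
```

```text
clock: 18.05
tool_pos: [0.5491, -0.0606, 0.1159]
eef_rot: [0.677, 0.736, 0.001, 0.0]
contact_force: [0.5, 3.1, 5.8]
opening: 0.262
clock: 18.22
tool_pos: [0.5506, -0.0605, 0.1158]
eef_rot: [0.684, 0.729, -0.0, -0.0]
contact_force: [-0.4, 3.5, 6.4]
opening: 0.26
t 18.22 p [ 0.5506 -0.0605  0.1158] R
 [[-0.063  0.998 -0.001]
 [ 0.998  0.063  0.   ]
 [ 0.    -0.001 -1.   ]] F [-0.4  3.5  6.4] o 0.26
0.10597544874735239 93.97876796970489
```

```bash
python3 -m jog '[{"translation":[0,0.06,0],"twist":0,"claw":15},{"translation":[0,0,0],"twist":0,"claw":15}]'
python3 -m jog '[{"translation":[0,0.06,0],"twist":0,"claw":15},{"translation":[0,0,0],"twist":0,"claw":15}]'
python3 - <<'E'
from h import *
st()
d=look('wrist',['saddle','lever_hub','isolator_top']);save(d,'w7.png',(220,200,420,400),3)
E
```

```text
clock: 18.38
tool_pos: [0.5517, -0.0604, 0.1157]
eef_rot: [0.684, 0.729, -0.001, -0.001]
contact_force: [-3.4, 4.1, 8.9]
opening: 0.267
clock: 18.55
tool_pos: [0.5531, -0.0604, 0.1155]
eef_rot: [0.684, 0.729, -0.002, -0.002]
contact_force: [-4.3, 3.2, 10.1]
opening: 0.264
t 18.55 p [ 0.5531 -0.0604  0.1155] R
 [[-0.063  0.998 -0.005]
 [ 0.998  0.063 -0.001]
 [-0.    -0.005 -1.   ]] F [-4.3  3.2 10.1] o 0.264
saddle 0.58 [259. 312.] [ 0.5512 -0.0731]
lever_hub 0.97 [379. 317.] [ 0.5661 -0.254 ]
isolator_top 0.67 [282. 318.] [ 0.5572 -0.1032]
```

View pics/w7.png

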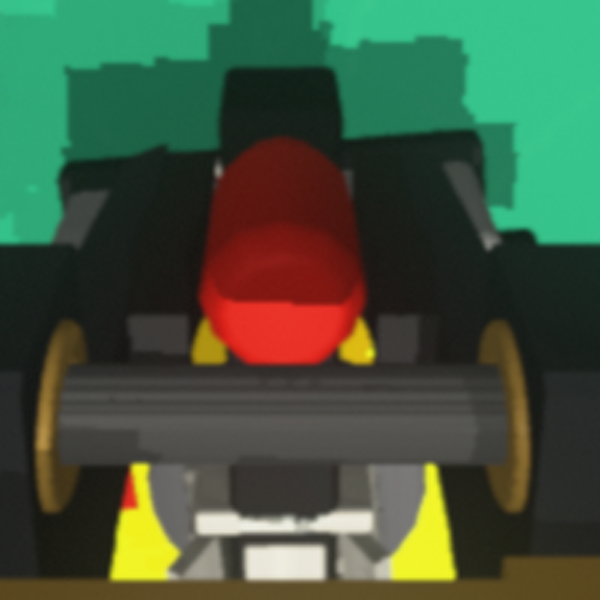

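Resistance is rising (Fx -4 N, with Fz going up) and the knob is about 6° past the nominal ON angle, which fits the stop plus the lever's play. I release, lift straight up and look.

```bash
python3 -m jog '[{"translation":[0,-0.06,0],"twist":0,"claw":20},{"translation":[0,0,0],"twist":0,"claw":50},{"translation":[0,0,0],"twist":0,"claw":50},{"translation":[0,0,0],"twist":0,"claw":50},{"translation":[0,0,0],"twist":0,"claw":50},{"translation":[0,0,-0.4],"twist":0,"claw":50},{"translation":[0,0,-0.8],"twist":0,"claw":50},{"translation":[-0.5,0,-0.8],"twist":0,"claw":50},{"translation":[-0.7,0,-0.7],"twist":0,"claw":50},{"translation":[0,0,0],"twist":0,"claw":50},{"translation":[0,0,0],"twist":0,"claw":50}]'
python3 - <<'E'
from h import *
st()
d=look('wrist',['saddle','lever_hub','lever_center','knob_mid','isolator_top'],dict(knob_mid=.13,lever_hub=.084,lever_center=.096));save(d,'w8.png')
E
```

```text
clock: 19.67
tool_pos: [0.557, -0.1113, 0.2245]
eef_rot: [0.686, 0.728, 0.0, 0.001]
contact_force: [0.8, 0.0, -0.6]
opening: 0.502
t 19.67 p [ 0.557  -0.1113  0.2245] R
 [[-0.059  0.998  0.002]
 [ 0.998  0.059 -0.002]
 [-0.002  0.002 -1.   ]] F [ 0.8  0.  -0.6] o 0.502
saddle 0.93 [245. 313.] [ 0.5587 -0.166 ]
lever_hub 0.95 [247. 312.] [ 0.5573 -0.1682]
lever_center 0.87 [193. 314.] [ 0.5559 -0.1098]
knob_mid 0.61 [140. 314.] [ 0.5525 -0.0596]
isolator_top 0.8 [235. 312.] [ 0.5578 -0.1659]
isolator_top 0.39 [244. 312.] [ 0.5584 -0.1765]
```

View pics/w8.png

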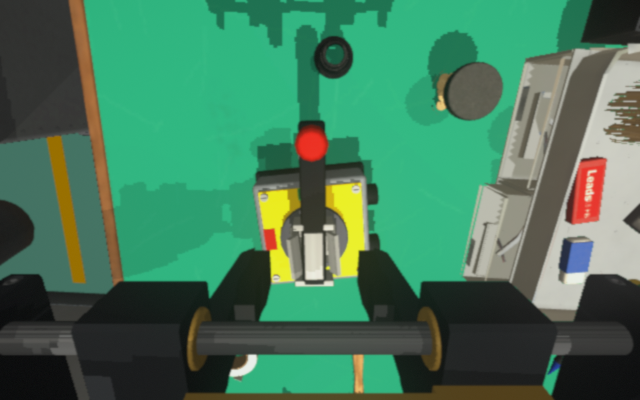

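```bash
python3 - <<'E'
import cv2
im=cv2.imread('pics/w8.png')[110:295,240:390]
cv2.imwrite('pics/w8c.png',cv2.resize(im,None,fx=3.2,fy=3.2,interpolation=cv2.INTER_CUBIC))
E
```

```text
(no output)
```

View pics/w8c.png

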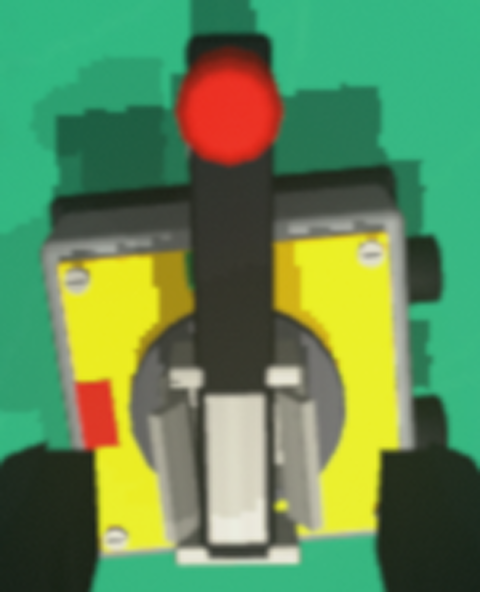

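The lever is fully down, with both collars outside the cheeks (crop rows 375 and 555). The saddle cheeks are parallel to the box's left-right direction, so the saddle is at ON; the lever is skewed only by its own play. Now on to the gate.

```bash
python3 -m jog '[{"translation":[0.72,-0.2,0],"twist":0,"claw":60},{"translation":[0.72,-0.2,0],"twist":0,"claw":60},{"translation":[0.72,-0.2,0],"twist":0,"claw":60},{"translation":[0.72,-0.2,0],"twist":0,"claw":60},{"translation":[0.72,-0.2,0],"twist":0,"claw":60},{"translation":[0.72,-0.2,0],"twist":0,"claw":60},{"translation":[0.72,-0.2,0],"twist":0,"claw":60},{"translation":[0.72,-0.2,0],"twist":0,"claw":60},{"translation":[0.72,-0.2,0],"twist":0,"claw":60},{"translation":[0.72,-0.2,0],"twist":0,"claw":60},{"translation":[0.72,-0.2,0],"twist":0,"claw":60},{"translation":[0.72,-0.2,0],"twist":0,"claw":60}]'
python3 -m jog '[{"translation":[0,0,0],"twist":-1,"claw":60},{"translation":[0,0,0],"twist":-1,"claw":60},{"translation":[0,0,0],"twist":-1,"claw":60},{"translation":[0,0,0],"twist":-1,"claw":60},{"translation":[0,0,0],"twist":-1,"claw":60},{"translation":[0,0,0],"twist":-1,"claw":60},{"translation":[0,0,0],"twist":-1,"claw":60},{"translation":[0,0,0],"twist":-1,"claw":60},{"translation":[0,0,0],"twist":-1,"claw":60},{"translation":[0,0,0],"twist":-1,"claw":60},{"translation":[0,0,0],"twist":-1,"claw":60},{"translation":[0,0,0],"twist":-1,"claw":60},{"translation":[0,0,0],"twist":0,"claw":60},{"translation":[0,0,0],"twist":0,"claw":60}]'
python3 - <<'E'
from h import *
st();print(np.round(r.get_state()['q'],2))
d=look('wrist',['hopper_front','gate_tab']);save(d,'w9.png')
E
```

```text
clock: 20.97
tool_pos: [0.4373, 0.2318, 0.223]
eef_rot: [0.684, 0.73, -0.001, -0.0]
contact_force: [1.2, -0.1, -0.7]
opening: 0.599
clock: 22.13
tool_pos: [0.4381, 0.2303, 0.223]
eef_rot: [0.126, 0.992, -0.0, -0.001]
contact_force: [0.3, -0.2, 0.0]
opening: 0.6
t 22.13 p [0.4381 0.2303 0.223 ] R
 [[-0.968  0.25  -0.001]
 [ 0.25   0.968 -0.   ]
 [ 0.001 -0.    -1.   ]] F [ 0.3 -0.2  0. ] o 0.6
[-0.02  0.69 -0.93  1.95  0.72  0.88 -0.01]
hopper_front 0.59 [270. 329.] [0.5353 0.2216]
gate_tab 0.93 [216. 320.] [0.4655 0.2285]
```

The viewer says no more pictures, so from here I work numerically: rectify the wrist view onto the gate plane and measure edges and colours.

```bash
cat >> h.py <<'E'
def rect(d,z,c,yaw,nx,ny,mm=1.):
    # rectified patch: rows = along dir yaw (from -nx..nx mm), cols = lateral (ny..-ny)
    u=np.array([np.cos(yaw),np.sin(yaw)]);v=np.array([-u[1],u[0]])
    X=np.zeros((2*nx+1,2*ny+1),np.float32);Y=X.copy()
    for i in range(-nx,nx+1):
        for j in range(-ny,ny+1):
            p=np.array(c)+(u*i+v*j)*mm/1000
            a=px(d,[p[0],p[1],z]);Y[i+nx,j+ny],X[i+nx,j+ny]=a
    return cv2.remap(d['img'],X,Y,cv2.INTER_LINEAR)
E
python3 - <<'E'
from h import *
t=snap('top');h=cv2.cvtColor(t['img'],cv2.COLOR_RGB2HSV)
m=cv2.inRange(h,(105,90,20),(125,255,255));m[:150]=0;m[215:]=0;m[:,:215]=0;m[:,280:]=0
p=np.argwhere(m>0);W=np.array([w(t,q,.11)[:2] for q in p],np.float32);print('blue top',len(p),cv2.minAreaRect(W*1000))
d=snap('wrist')
g=rect(d,.053,(.4655,.2285),0,110,110)
gr=cv2.cvtColor(g,cv2.COLOR_RGB2GRAY)
L=cv2.HoughLinesP(cv2.Canny(gr,50,120),1,np.pi/360,25,minLineLength=30,maxLineGap=5)
for x1,y1,x2,y2 in L[:,0]:
    # row=along x world, col = along y world
    a=np.degrees(np.arctan2(x2-x1,y2-y1)); a=(a+90)%180-90
    print((round(.4655+(y1-110)/1000,3),round(.2285+(x1-110)/1000,3)),(round(.4655+(y2-110)/1000,3),round(.2285+(x2-110)/1000,3)),round(a,1))
# coarse ascii luminance of region
for i in range(50,215,6): print(round(.4655+(i-110)/1000,3),' '.join('%3d'%v for v in gr[i,30:200:7]))
E
```

```text
blue top 89 ((588.0300903320312, 254.41400146484375), (28.883996963500977, 75.0383529663086), 85.00996398925781)
(np.float64(0.576), np.float64(0.334)) (np.float64(0.44), np.float64(0.334)) 0.0
(np.float64(0.538), np.float64(0.164)) (np.float64(0.546), np.float64(0.26)) 84.7
(np.float64(0.53), np.float64(0.256)) (np.float64(0.464), np.float64(0.264)) -6.0
(np.float64(0.538), np.float64(0.173)) (np.float64(0.479), np.float64(0.178)) -4.8
(np.float64(0.574), np.float64(0.214)) (np.float64(0.574), np.float64(0.256)) -90.0
(np.float64(0.552), np.float64(0.184)) (np.float64(0.56), np.float64(0.248)) 83.9
(np.float64(0.55), np.float64(0.184)) (np.float64(0.554), np.float64(0.218)) 85.0
(np.float64(0.534), np.float64(0.296)) (np.float64(0.574), np.float64(0.314)) 22.5
(np.float64(0.418), np.float64(0.31)) (np.float64(0.361), np.float64(0.324)) -14.7
(np.float64(0.538), np.float64(0.182)) (np.float64(0.479), np.float64(0.188)) -4.8
(np.float64(0.568), np.float64(0.147)) (np.float64(0.574), np.float64(0.213)) 84.8
(np.float64(0.542), np.float64(0.258)) (np.float64(0.489), np.float64(0.262)) -
[... 2760 characters left out ...]
 116 116 115 119 120 138 153 232  40  39  38  39  86  96  95  95
0.537 133 128 120 141 218 110 114 116 113 116 116 114 114 116 115 115 176  37  39  38  38  38  95  95  95
0.543 131 128 104  74  56  53  54  53  57  62  72  86  99 109 111 115 121  36  38  36  37  37  93  95  95
0.549 128 129  84  55  55  65  67  65  65  66  65  63  60  56  54  53  39  34  36  35  35  36  56  95  95
0.555 132 137  48  51  48  47  51  67  79  89 111 129 115 108  86  70  35  33  35  35  33  34  34  94  94
0.561 138  50  48  44  46  45  46  47  47  47  47  47  47  47  48  50  34  33  34  34  34  34  33  90  94
0.568 107  85  74  64  53  49  46  46  46  47  46  46  46  46  46  45  32  32  32  34  31  32  33  46  93
```

```bash
python3 -m jog '[{"translation":[-0.34,0.05,0],"twist":0,"claw":60},{"translation":[-0.34,0.05,0.3],"twist":-0.8,"claw":60},{"translation":[0,0,0.6],"twist":-0.7,"claw":60},{"translation":[0,0,0.8],"twist":0,"claw":60},{"translation":[0,0,0.8],"twist":0,"claw":60},{"translation":[0,0,0.6],"twist":0,"claw":60},{"translation":[0,0,0],"twist":0,"claw":60}]'
python3 - <<'E'
from h import *
st();d=look('wrist',['gate_tab','hopper_front'])
E
```

```text
clock: 22.97
tool_pos: [0.464, 0.2251, 0.0957]
eef_rot: [0.047, 0.999, -0.003, -0.003]
contact_force: [0.9, 0.0, -0.2]
opening: 0.6
t 22.97 p [0.464  0.2251 0.0957] R
 [[-0.996  0.094 -0.006]
 [ 0.094  0.996 -0.005]
 [ 0.005 -0.005 -1.   ]] F [ 0.9  0.  -0.2] o 0.6
gate_tab 0.78 [254. 320.] [0.4676 0.2275]
hopper_front 0.66 [333. 318.] [0.5376 0.2202]
```

```bash
python3 -m jog '[{"translation":[-0.06,0.06,0.2],"twist":0,"claw":60},{"translation":[0,0,0.35],"twist":0,"claw":60},{"translation":[0,0,0.2],"twist":0,"claw":60},{"translation":[0,0,0],"twist":0,"claw":60},{"translation":[0,0,0],"twist":0,"claw":45}]' 50
python3 -m jog '[{"translation":[0,0,0],"twist":0,"claw":30},{"translation":[0,0,0],"twist":0,"claw":20},{"translation":[0,0,0],"twist":0,"claw":20},{"translation":[0,0,0],"twist":0,"claw":20},{"translation":[0,0,0],"twist":0,"claw":20}]'
```

```text
clock: 23.53
tool_pos: [0.4687, 0.2295, 0.0698]
eef_rot: [0.047, 0.999, 0.0, 0.0]
contact_force: [0.9, 1.1, -0.0]
opening: 0.546
clock: 23.95
tool_pos: [0.4687, 0.2281, 0.0699]
eef_rot: [0.047, 0.999, -0.001, 0.0]
contact_force: [-0.4, -4.0, 5.3]
opening: 0.291
```

```bash
python3 -m jog '[{"translation":[0.1,0,0],"twist":0,"claw":20},{"translation":[0.15,0,0],"twist":0,"claw":20},{"translation":[0.15,0,0],"twist":0,"claw":20},{"translation":[0.15,0,0],"twist":0,"claw":20},{"translation":[0.1,0,0],"twist":0,"claw":20},{"translation":[0,0,0],"twist":0,"claw":20},{"translation":[0,0,0],"twist":0,"claw":20}]'
python3 - <<'E'
from h import *
st();d=look('wrist',['gate_tab','hopper_front']);save(d,'w10.png')
yaw=np.radians(-5.3)
g=rect(d,.053,(.538,.2205),yaw,40,36);gr=cv2.cvtColor(g,cv2.COLOR_RGB2GRAY).astype(int)
for j in (10,24,36,44,54,64): print('lat',j-36,gr[:,j][::1].tolist())
rd=g.astype(int);print(np.argwhere((rd[...,0]>rd[...,1]+60))[:20])
E
```

```text
clock: 24.53
tool_pos: [0.4448, 0.2303, 0.0699]
eef_rot: [0.048, 0.999, -0.001, 0.002]
contact_force: [3.2, -4.2, 4.2]
opening: 0.29
t 24.53 p [0.4448 0.2303 0.0699] R
 [[-0.995  0.095  0.004]
 [ 0.095  0.995 -0.003]
 [-0.004 -0.002 -1.   ]] F [ 3.2 -4.2  4.2] o 0.29
gate_tab 0.55 [267. 314.] [0.4428 0.2299]
hopper_front 0.69 [382. 315.] [0.5361 0.2213]
lat -26 [64, 67, 67, 70, 72, 72, 71, 70, 70, 70, 68, 67, 66, 65, 69, 116, 187, 201, 202, 201, 202, 202, 201, 182, 132, 117, 116, 117, 117, 116, 117, 117, 116, 117, 117, 116, 116, 116, 117, 116, 116, 116, 116, 116, 116, 115, 108, 91, 81, 80, 80, 80, 78, 0, 0, 0, 0, 0, 0, 0, 0, 0, 0, 0, 0, 0, 0, 0, 0, 0, 0, 0, 0, 0, 0, 0, 0, 0, 0, 0, 0]
lat -12 [66, 68, 68, 73, 74, 73, 73, 72, 71, 71, 70, 69, 69, 67, 71, 116, 188, 204, 204, 205, 205, 204, 188, 125, 95, 160, 200, 203, 198, 167, 128, 119, 114, 87, 69, 103, 118, 118, 118, 118, 118, 118, 113, 86, 69, 102, 110, 92, 82, 81, 81, 81, 81, 0, 0, 0, 0, 0, 0, 0, 0, 0, 0, 0, 0, 0, 0, 0, 0, 0, 0, 0, 0, 0, 0, 0, 0, 0, 0, 0, 0]
lat 0 [67, 69, 69, 72, 74, 74, 73, 72, 72, 72, 70, 69, 69, 68, 71, 117, 192
[... 559 characters left out ...]
, 0, 0, 0, 0, 0, 0, 0, 0]
lat 18 [67, 68, 69, 72, 75, 73, 72, 72, 71, 71, 70, 69, 68, 67, 72, 127, 210, 208, 203, 203, 203, 202, 202, 202, 202, 203, 203, 203, 200, 176, 137, 119, 118, 118, 117, 118, 118, 118, 118, 118, 117, 117, 118, 117, 117, 116, 111, 92, 82, 81, 81, 81, 81, 0, 0, 0, 0, 0, 0, 0, 0, 0, 0, 0, 0, 0, 0, 0, 0, 0, 0, 0, 0, 0, 0, 0, 0, 0, 0, 0, 0]
lat 28 [66, 67, 68, 71, 73, 72, 72, 71, 70, 70, 69, 68, 66, 66, 70, 122, 205, 204, 199, 199, 199, 199, 199, 199, 199, 199, 199, 200, 199, 190, 152, 119, 116, 116, 117, 116, 116, 116, 116, 115, 116, 116, 116, 116, 116, 115, 109, 92, 82, 81, 80, 81, 81, 0, 0, 0, 0, 0, 0, 0, 0, 0, 0, 0, 0, 0, 0, 0, 0, 0, 0, 0, 0, 0, 0, 0, 0, 0, 0, 0, 0]
[]
```

Three black lines show 22.5, 12.5 and 2.5 mm in front of the hopper face, so the gate is about 32.5 mm out. It needs roughly 7.5 mm more.

```bash
python3 -m jog '[{"translation":[0.08,0,0],"twist":0,"claw":20},{"translation":[0.08,0,0],"twist":0,"claw":20},{"translation":[0,0,0],"twist":0,"claw":20},{"translation":[0,0,0],"twist":0,"claw":20}]'
cat > m.py <<'E'
from h import *
st();d=look('wrist',['gate_tab','hopper_front'])
g=rect(d,.053,(.538,.2205),np.radians(-5.3),40,36)
for j in (24,36,44): print(j-36,[tuple(int(x) for x in v) for v in g[34:58,j]])
print('gray',cv2.cvtColor(g,cv2.COLOR_RGB2GRAY)[10:58,36].tolist())
E
python3 m.py
```

```text
clock: 25.02
tool_pos: [0.4388, 0.2309, 0.0699]
eef_rot: [0.048, 0.999, -0.001, 0.002]
contact_force: [4.1, -4.0, 3.5]
opening: 0.289
t 25.02 p [0.4388 0.2309 0.0699] R
 [[-0.995  0.095  0.004]
 [ 0.095  0.995 -0.003]
 [-0.004 -0.002 -1.   ]] F [ 4.1 -4.   3.5] o 0.289
gate_tab 0.61 [266. 314.] [0.4361 0.2306]
hopper_front 0.88 [387. 313.] [0.5341 0.2205]
-12 [(121, 119, 110), (120, 118, 108), (106, 105, 97), (74, 73, 67), (68, 68, 62), (106, 104, 95), (116, 111, 96), (106, 92, 64), (101, 83, 46), (100, 81, 44), (100, 81, 44), (100, 81, 43), (97, 78, 42), (0, 0, 0), (0, 0, 0), (0, 0, 0), (0, 0, 0), (0, 0, 0), (0, 0, 0), (0, 0, 0), (0, 0, 0), (0, 0, 0), (0, 0, 0), (0, 0, 0)]
0 [(122, 120, 110), (120, 118, 109), (108, 106, 98), (76, 74, 69), (69, 68, 63), (105, 104, 95), (117, 111, 98), (107, 92, 65), (102, 83, 47), (101, 82, 44), (100, 81, 44), (100, 81, 44), (97, 78, 43), (0, 0, 0), (0, 0, 0), (0, 0, 0), (0, 0, 0), (0, 0, 0), (0, 0, 0), (0, 0, 0), (0, 0, 0), (0, 0, 0), (0, 0, 0), (0, 0, 0)]
8 [(122, 120, 111), (121, 119, 109), (108, 106, 98), (76, 75, 69), (69, 67, 63), (104, 102, 94), (117, 111, 98), (107, 93, 66), (102, 83, 46), (101, 82, 44), (101, 82, 45), (101, 81, 43), (98, 79, 43), (0, 0, 0), (0, 0, 0), (0, 0, 0), (0, 0, 0), (0, 0, 0), (0, 0, 0), (0, 0, 0), (0, 0, 0), (0, 0, 0), (0, 0, 0), (0, 0, 0)]
gray [222, 233, 233, 233, 232, 221, 193, 126, 99, 163, 202, 206, 205, 205, 205, 205, 197, 147, 115, 162, 139, 121, 120, 119, 119, 118, 106, 74, 68, 103, 111, 93, 85, 83, 82, 82, 80, 0, 0, 0, 0, 0, 0, 0, 0, 0, 0, 0]
```

The boundary I used is brown: it is the gripper's own body at the picture edge, not the hopper face. So that g was wrong. I'll release, lift and measure with a clear view.

```bash
python3 -m jog '[{"translation":[0,0,0],"twist":0,"claw":40},{"translation":[0,0,0],"twist":0,"claw":55},{"translation":[0,0,0],"twist":0,"claw":60},{"translation":[0,0,0],"twist":0,"claw":60},{"translation":[0,0,-0.4],"twist":0,"claw":60},{"translation":[0,0,-0.8],"twist":0,"claw":60},{"translation":[0,0,-0.8],"twist":0,"claw":60},{"translation":[0,0,-0.8],"twist":0,"claw":60},{"translation":[0,0,0],"twist":0,"claw":60},{"translation":[0,0,0],"twist":0,"claw":60}]'
cat > m.py <<'E'
from h import *
st();d=look('wrist',['gate_tab','hopper_front']);save(d,'wm.png')
g=rect(d,.053,(.53,.2213),np.radians(-5.3),50,50)
for j in (26,50,62,76): print(j-50,[tuple(int(x)//10 for x in v) for v in g[18:75,j]])
E
python3 m.py
```

```text
clock: 26.0
tool_pos: [0.4369, 0.2332, 0.1828]
eef_rot: [0.047, 0.999, 0.001, 0.001]
contact_force: [-0.8, -0.8, -0.8]
opening: 0.601
t 26.0 p [0.4369 0.2332 0.1828] R
 [[-0.996  0.093  0.003]
 [ 0.093  0.996  0.002]
 [-0.003  0.002 -1.   ]] F [-0.8 -0.8 -0.8] o 0.601
gate_tab 0.65 [200. 312.] [0.4354 0.2312]
hopper_front 0.89 [293. 310.] [0.5357 0.2196]
-24 [(22, 22, 21), (22, 22, 21), (22, 22, 21), (22, 22, 21), (22, 22, 21), (22, 22, 21), (22, 22, 21), (22, 22, 21), (22, 22, 21), (22, 22, 21), (22, 22, 21), (22, 22, 21), (22, 22, 21), (22, 22, 21), (22, 22, 20), (21, 21, 19), (20, 20, 18), (20, 19, 18), (20, 19, 18), (20, 19, 18), (20, 19, 18), (20, 19, 18), (20, 19, 18), (19, 18, 17), (16, 15, 14), (13, 13, 12), (12, 12, 11), (12, 12, 11), (12, 12, 11), (12, 12, 11), (11, 11, 10), (11, 11, 10), (11, 11, 10), (11, 11, 10), (11, 11, 10), (11, 11, 10), (11, 11, 10), (11, 11, 10), (11, 11, 10), (11, 11, 10), (11, 11, 10), (11, 11, 10), (11, 11, 10), (11, 11, 10), (11, 11, 10), (9, 9, 9), (6, 7, 8), (4, 5, 7), (3, 5, 7), (3, 5, 7), (3, 5, 7), (3, 5, 7), (3, 6, 8), (4, 6, 9), (4, 6, 9)
[... 1609 characters left out ...]
, 21), (22, 22, 21), (22, 22, 21), (22, 22, 21), (22, 22, 21), (22, 22, 21), (22, 22, 21), (22, 22, 21), (22, 22, 21), (22, 22, 21), (22, 22, 21), (22, 22, 21), (22, 21, 20), (20, 20, 18), (19, 19, 18), (19, 19, 18), (19, 19, 18), (19, 19, 18), (19, 19, 18), (19, 19, 18), (19, 19, 18), (19, 19, 18), (19, 19, 18), (19, 19, 18), (19, 19, 17), (19, 19, 17), (18, 18, 16), (15, 14, 13), (12, 12, 11), (11, 11, 10), (11, 11, 10), (11, 11, 10), (11, 11, 10), (11, 11, 10), (11, 11, 10), (11, 11, 10), (11, 11, 10), (11, 11, 10), (11, 11, 10), (11, 11, 10), (11, 11, 10), (10, 10, 9), (7, 7, 8), (4, 6, 7), (4, 5, 7), (3, 5, 7), (3, 5, 7), (3, 5, 7), (4, 6, 8), (4, 6, 9), (4, 6, 9), (4, 6, 9), (4, 7, 9)]
```

Now clear: the black lines are 27.6, 17.7 and 7.7 mm in front of the blue face, so the gate is about 37.7 mm out and the red line is still hidden. I regrasp and pull about 2.5 mm more.

```bash
python3 -m jog '[{"translation":[-0.05,-0.05,0.5],"twist":0,"claw":60},{"translation":[0,0,0.8],"twist":0,"claw":60},{"translation":[0,0,0.8],"twist":0,"claw":60},{"translation":[0,0,0.5],"twist":0,"claw":60},{"translation":[0,0,0.2],"twist":0,"claw":60},{"translation":[0,0,0],"twist":0,"claw":40},{"translation":[0,0,0],"twist":0,"claw":20},{"translation":[0,0,0],"twist":0,"claw":20},{"translation":[0,0,0],"twist":0,"claw":20},{"translation":[0,0,0],"twist":0,"claw":20},{"translation":[0,0,0],"twist":0,"claw":20}]'
python3 -m jog '[{"translation":[0.03,0,0],"twist":0,"claw":20},{"translation":[0.03,0,0],"twist":0,"claw":20},{"translation":[0,0,0],"twist":0,"claw":20},{"translation":[0,0,0],"twist":0,"claw":20}]'
```

```text
clock: 27.07
tool_pos: [0.4387, 0.2309, 0.0705]
eef_rot: [0.047, 0.999, 0.001, 0.001]
contact_force: [0.4, -0.8, 4.3]
opening: 0.286
clock: 27.4
tool_pos: [0.4383, 0.2309, 0.0705]
eef_rot: [0.047, 0.999, 0.001, 0.002]
contact_force: [4.9, -0.5, 6.2]
opening: 0.289
```

```bash
python3 -m jog '[{"translation":[0.05,0,0],"twist":0,"claw":20},{"translation":[0,0,0],"twist":0,"claw":20},{"translation":[0,0,0],"twist":0,"claw":20}]'
python3 - <<'E'
from h import *
st()
E
```

```text
clock: 27.65
tool_pos: [0.4365, 0.2311, 0.0705]
eef_rot: [0.047, 0.999, 0.001, 0.003]
contact_force: [5.3, -0.3, 6.0]
opening: 0.292
t 27.65 p [0.4365 0.2311 0.0705] R
 [[-0.996  0.094  0.005]
 [ 0.094  0.996  0.001]
 [-0.005  0.001 -1.   ]] F [ 5.3 -0.3  6. ] o 0.292
```

```bash
python3 -m jog '[{"translation":[0,0,0],"twist":0,"claw":40},{"translation":[0,0,0],"twist":0,"claw":55},{"translation":[0,0,0],"twist":0,"claw":60},{"translation":[0,0,0],"twist":0,"claw":60},{"translation":[0,0,-0.4],"twist":0,"claw":60},{"translation":[0,0,-0.8],"twist":0,"claw":60},{"translation":[0,0,-0.8],"twist":0,"claw":60},{"translation":[0,0,-0.8],"twist":0,"claw":60},{"translation":[0,0,0],"twist":0,"claw":60},{"translation":[0,0,0],"twist":0,"claw":60}]'
sed -i 's/(26,50,62,76)/(50,62)/; s/18:75/28:75/' m.py; python3 m.py
```

```text
clock: 28.48
tool_pos: [0.4342, 0.2309, 0.1826]
eef_rot: [0.047, 0.999, 0.001, 0.001]
contact_force: [0.5, -0.6, -0.8]
opening: 0.598
t 28.48 p [0.4342 0.2309 0.1826] R
 [[-0.996  0.094  0.002]
 [ 0.094  0.996  0.001]
 [-0.002  0.001 -1.   ]] F [ 0.5 -0.6 -0.8] o 0.598
hopper_front 0.57 [297. 316.] [0.5381 0.2225]
0 [(22, 22, 21), (22, 22, 21), (22, 22, 21), (22, 22, 21), (21, 21, 19), (16, 16, 14), (13, 13, 12), (16, 15, 14), (19, 18, 17), (19, 19, 18), (19, 19, 18), (19, 19, 18), (19, 19, 18), (19, 19, 17), (18, 17, 16), (14, 13, 12), (12, 12, 11), (16, 15, 14), (18, 18, 17), (19, 18, 17), (16, 16, 15), (13, 13, 12), (11, 11, 10), (11, 11, 10), (10, 10, 9), (9, 8, 8), (8, 8, 7), (9, 9, 8), (10, 10, 10), (11, 11, 10), (11, 11, 10), (11, 11, 10), (11, 11, 10), (11, 11, 10), (10, 10, 10), (9, 9, 9), (6, 7, 8), (4, 5, 7), (4, 5, 7), (3, 5, 7), (4, 5, 7), (3, 5, 7), (4, 6, 8), (4, 6, 9), (4, 6, 9), (4, 6, 9), (4, 6, 9)]
12 [(22, 22, 20), (22, 22, 20), (22, 22, 20), (22, 22, 20), (21, 20, 19), (16, 16, 15), (13, 13, 12), (15, 15, 14), (18, 18, 16), (19, 19, 17), (19, 19, 17), (19, 19, 17), (19, 19, 17), (19, 19, 17), (17, 17, 16), (13, 13, 12), (12, 12, 11), (15, 15, 14), (18, 18, 16), (18, 18, 16), (16, 16, 15), (13, 13, 12), (11, 11, 10), (11, 11, 10), (10, 10, 9), (8, 8, 8), (8, 8, 7), (9, 9, 8), (10, 10, 9), (11, 11, 10), (11, 11, 10), (11, 11, 10), (11, 11, 10), (11, 11, 10), (10, 10, 10), (9, 9, 9), (6, 7, 8), (4, 6, 7), (4, 5, 7), (4, 5, 7), (3, 5, 7), (3, 5, 7), (4, 6, 8), (4, 6, 9), (4, 6, 9), (4, 6, 9), (4, 6, 9)]
```

The 30 mm line now sits 10.0 mm in front of the face, with the red line's front edge just at it: gate at about 40 mm. Last look at the lever and bystanders before handing in.

```bash
python3 - <<'E'
from h import *
Z.update(dict(blank_jar=0,polish_tin=0,tape_roll=0,brass_brush=0,punch_weight=0))
look('top',['knob_mid','lever_hub','lever_center','blank_jar','loupe','polish_tin','tape_roll','brass_brush','punch_weight','gate_tab','hopper_front'],dict(knob_mid=.13,lever_hub=.084,lever_center=.096))
r.finish_job(); st()
E
```

```text
knob_mid 0.48 [220. 479.] [ 0.4534 -0.5283]
knob_mid 0.36 [189. 330.] [ 0.5498 -0.0627]
lever_hub 0.9 [203. 452.] [ 0.5125 -0.4626]
lever_center 0.76 [190. 342.] [ 0.5519 -0.1019]
lever_center 0.62 [211. 464.] [ 0.4831 -0.4965]
blank_jar 0.45 [155. 314.] [ 0.692 -0.01 ]
blank_jar 0.44 [201. 189.] [0.5278 0.4258]
loupe 0.59 [189. 308.] [0.5698 0.0112]
loupe 0.45 [220. 415.] [ 0.4611 -0.3593]
tape_roll 0.62 [218. 415.] [ 0.468  -0.3578]
tape_roll 0.4 [155. 316.] [ 0.6931 -0.0153]
brass_brush 0.58 [167. 431.] [ 0.6494 -0.4198]
punch_weight 0.66 [188. 360.] [ 0.5725 -0.1682]
hopper_front 0.8 [196. 246.] [0.5399 0.2181]
hopper_front 0.33 [165. 431.] [ 0.6453 -0.4068]
the job is handed in; nothing more can be done
the job is handed in; nothing more can be done
```

The job is handed in at about 29 s of the 64 s allowed. The black lever is seated and switched to ON, and the gate is out to about 40 mm.

**Lever:** I laid the black lever in the saddle at OFF and let go. I then took it by the red knob and swung it clockwise until it met resistance, about 6° past the nominal ON angle. That fits the hard stop plus the lever's play. I did not feel a distinct click. After release, the close view showed the lever fully down with both collars outside the cheeks. The cheeks were at ON to within about 2°, and the lever is slightly skewed by its own play. The last overhead check put the knob at the green (ON) side.

**Gate:** I pulled it in two grasps, after the lever was on.
- **Final check:** the 30 mm line is 10.0 mm in front of the hopper face, which means about 40 mm out. The red line was not yet visible, so the true value could be up to about 1 mm less.
- **Wrong reading:** an earlier reading was wrong because the gripper's own body hid the hopper face. I caught this and measured again with a clear view.

**Other things on the desk:**
- **Near where they started:** the jar, loupe, tape roll, brush and turquoise look-alike showed up close to their starting places.
- **Not confirmed:** the polish tin was not found in the last picture, and the punch weight was found in the wrong place, at the isolator. I did not work close to either of them.

The viewer stopped accepting pictures before the gate work, so that part was checked by measurements only.

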